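Put the washed butter box back together in its bamboo stand

TASK

The washed yellow butter box lies in pieces on the breakfast table: put it back together in the bamboo stand. First seat the open tub squarely in the stand's pocket, down on the pocket floor; then lay the grey divided tray flat in the bottom of the tub, and last put on the lid so that it sits closed and level all round. Lower each piece in by hand rather than letting it drop, and leave the other breakfast things where they are.

Things in the scene. Friction and masses are not known exactly. Their poses are not given: they have to be found in the camera images.
- stand_pocket (a point): Centre of the floor of the butter-box pocket in the bamboo stand, 10 mm above the table; z up. The pocket is a recess 154 mm along this x and 68 mm along y, with walls 14 mm high and 10 mm thick, their inner top edge bevelled by 4 mm. Fixed, but placed and turned (up to 0.35 rad) anew each time.
- stand: Light bamboo crispbread stand, fixed. Board 274 x 120 x 10 mm, from x = -92 to +182 mm of the origin. Origin: underside, below the pocket's centre. At its +x end (x = 102 to 180 mm) four brown crispbread slices stand upright in a rack, top 74 mm above the table, fixed to it.
- tub: Open yellow tub of the butter box, upright: 150 mm along x, 64 mm along y, 46 mm high, walls and floor 3 mm (inside 144 x 58 mm), the lowest 6 mm narrowed by 2 mm a side as lead-in. Origin: centre of underside, z up. 90 to 180 g. Can be gripped across its 64 mm near the rim. Fits the pocket either way round, 2 mm to spare on each side.
- tray: Grey inset tray, upright: rim 14 mm high, 140 (x) x 54 mm (y) at the rim, 134 x 48 mm below. A cross wall in the middle, 12 mm thick along x, 50 mm along y, top 34 mm above the underside, is its grip. Origin: centre of underside, z up. 55 to 110 g. Fits in the tub either way round, 2 mm to spare on each side; rests on the tub's floor, 3 mm above the tub's underside.
- lid: Yellow lid, right way up: plate 154 (x) x 68 (y) x 4 mm, underside 5 mm above origin; below it a plug, 140 x 54 tapering to 136 x 50 mm, enters the tub's mouth with 2 mm to spare on each side; on top a grip rib, 70 mm along x, 14 mm wide, 9 to 31 mm above origin. Origin: centre of plug's bottom; 41 mm above the tub's underside when closed. 65 to 125 g. Either way round.
- tumbler1: Glass tumbler, 72 mm across, 100 mm high; origin centre of underside. Leave alone.
- tumbler2: A second such tumbler. Leave alone.
- jug: Stainless steel milk jug, 92 mm across, 125 mm high, handle to its +y; origin centre of underside. Leave alone.
- sugar: Blue ceramic sugar bowl with lid, 94 mm across, 89 mm high; origin centre of underside. Leave alone.
- mug: White mug, 82 mm across, 90 mm high, handle to its +y; origin centre of underside. Leave alone.
- mill: Dark wooden pepper mill, 54 mm across, 140 mm high; origin centre of underside. Leave alone.
- knife: Butter knife lying flat, wooden handle to its -x, 200 mm long; origin near the middle. Leave alone.
Things that resemble listed ones, but are neither listed nor needed, are in the scene too. Several things look just like the tray: the one meant starts farthest from the robot's base.

How it is judged:
By the outcome, as a careful person would: the job done as asked, in the order asked, and still so for the second after the job is handed in, with the robot touching nothing.
It also fails if it takes over 72 s, if anything falls off the work surface, if the arm or the gripper's body presses on something with over 40 N, if the wrist force passes 120 N, or if a joint passes its speed limit or range.

ROBOT

A 6-joint arm with a two-finger parallel gripper is mounted at the origin on the work surface. World frame = base frame: x ahead of the robot, y to its left, z up, the work surface at z = 0. Lengths are in mm, angles in rad, forces in N, time in s.
With the tool pointing down it reaches from about 350 to 975 mm from the base axis. Payload 7.1 kg.
Tool frame: the origin (TCP) lies at the very end of the fingers, on their centre line; the grasp point (between the pads) lies 19 mm behind it (ctrl.grasp_offset is the distance from the TCP to the grasp point, in mm); z points along the fingers, y is the line along which they close (so a half turn about z gives the same grasp; the last joint's range is limited). The gripper opens to 88 mm and grips with 3 to 60 N. Pads are 20 mm wide; open, the fingers measure 115 mm over their backs; the gripper's body (75 mm by 178 mm) begins 61 mm behind the grasp point.
Start: joints at [-1.351, 0.423, 1.63, -0, 1.089, -0.019], TCP at [147.855, -607.243, 222.675] pointing down, gripper open.
Joint ranges: [-3, 3], [-0.9, 2.11], [0.09, 2.58], [-1.31, 4.45], [0.11, 2.69], [-2.54, 2.54]. Speed limits (rad/s): [2.39, 2.39, 3.01, 3.14, 3.14, 3.14].

INTERFACE

Orientations are given as a rotation vector (axis times angle).
In Python, from workcell import ctrl, viewer, ticket, models gives the robot as it stands.
- The arm moves only by the tool play_rows, never from a script. Its arguments are lists of equal length, an entry for each row: "dp": the shift along the world's x, y, z in mm, a list of three; "yaw": the turn about the world's z in degrees. In form: {"dp": [[tx, ty, tz], ...], "yaw": [yaw, ...]}. A call has 1 to 8 rows; each row shifts and turns the commanded pose from where the row before left it; what a row does not reach is not made up. A row lasts 1/12 s, in which the tool goes at most 41.7 mm and 7.16 degrees, less where a joint would pass 70% of its speed; a pose out of reach is approached as far as the arm can. A call is refused whole if a number of a shift passes 41.7 or a number of a turn 7.16, either way. A call with a gripper value outside its range is refused whole. "gripper" is the closure, from 0 (fully open) to 1 (shut), set as the call begins (left out, the last holds). The fingers move at their own pace and stop on an object; the grip force is fixed at half the most. Time passes only in rows, so rows that do not move let the fingers close. It gives the time, the measured TCP pose, the force, the opening and the grip force at its end, in the units of the state.
- ctrl.get_obs(): the state, without advancing time (a new reading comes with each control period).
- viewer.get_image(name): name is "scene" or "top"; returns a dict with "pixels" (400x640x3 uint8, red, green, blue), "range_z" (400x640 float32, mm along the optical axis (not along the pixel's ray), 0 where there is no reading), "fx", "fy", "cx", "cy" (pixels), "T" (4x4, takes a point from camera to world coordinates). Camera axes: x right, y up, looking along -z (the intrinsics and any distortion apply to the point x, -y, -z); pixel columns grow to the right and rows downward; lengths in mm; the calibration is good to about 2 mm. A picture is of the moment at which its call begins.
- ticket.close_job(): hands the job in; it is judged then, once.
Trained networks look in a picture, given as the dict that the camera call returned (one of the last four; its "shot" number tells which), for a name from the list of things; names that differ only in an ending like _2 or _b are one class to them, and where a whole thing is asked for, a point or a joint stands for the part that bears it (a point fixed in the world has none). Each returns a list of dicts, best first, with "conf" (0 to 1); they miss things now and then, are a little off and sometimes report something else, mostly with a low value. They report only what shows in the picture. A call takes as long as a camera call. They do not tell look-alikes from the thing itself.
- models.look_for(picture, name): "bbox" ([centre column, centre row, width, height] in pixels, round what is visible of it).
- models.landmark_of(picture, name): "location" ([column, row] in pixels: a listed point, or the origin of a listed thing).
The state is a dict: "t": time; "qpos": joint angles; "qvel": joint speeds; "joint_torque": joint torques, N m; "ee_pos": TCP position; "orientation": TCP orientation; "ft_force": force on the tool from outside, world axes, zero at the start; "moment": the same for the moment, N m; "width": finger opening in mm; "grasp_force": force on a finger pad.
Only numpy, scipy, OpenCV 4.12 (cv2) and the standard library are available. Lean on these libraries where they do the work, as an engineer would, in place of code of your own. Each camera call takes 0.05 s, during which the arm holds its last target. There are 200 camera calls.

## Working session

There is one attempt and no reset: what is moved stays moved. The work goes in short steps, Python scripts to look and compute and a tool call to move; the robot and the scene stay as the last step left them, time stands still between calls to the robot, and variables do not carry over. Pictures are saved under pics/ and viewed, at most 10 in all, crops included, and the job is handed in when it is done.

Besides the shell and the picture viewer there is one more tool, called after ">>>" as name(argument=value, ...), one argument or row to a line, values as JSON. play_rows: Moves the arm, as the interface text tells. Its arguments: {"type":"object","properties":{"dp":{"type":"array"},"yaw":{"type":"array"},"gripper":{"type":"number"}},"required":["dp","yaw"]}

```bash
mkdir -p pics; cat > h.py <<'E'
import numpy as np, cv2
from workcell import ctrl, viewer, ticket, models
def cloud(im):
    z=im["range_z"].astype(float); h,w=z.shape
    u,v=np.meshgrid(np.arange(w),np.arange(h))
    p=np.stack([(u-im["cx"])/im["fx"]*z,-(v-im["cy"])/im["fy"]*z,-z,np.ones_like(z)],-1)
    P=(p@np.array(im["T"]).T)[...,:3]; P[z==0]=np.nan
    return P
def save(im,n,crop=None,s=1):
    a=im["pixels"][...,::-1]
    if crop: a=a[crop[1]:crop[3],crop[0]:crop[2]]
    cv2.imwrite("pics/"+n,cv2.resize(a,None,fx=s,fy=s))
E
python3 - <<'E'
from h import *
for n in ("top","scene"):
    im=viewer.get_image(n); save(im,n+"0.png"); P=cloud(im)
    np.savez(n+"0.npz",P=P,rgb=im["pixels"])
    print(n,im["fx"],im["cx"],im["cy"],[k for k in im],np.array(im["T"]).round(2).tolist())
    for o in ("tub","tray","lid","stand","stand_pocket"):
        for r in models.look_for(im,o)[:5] if o!="stand_pocket" else []:
            print(o,"bb",np.round(r["bbox"]),round(r["conf"],2))
        for r in models.landmark_of(im,o)[:5]:
            u,v=np.round(r["location"]).astype(int); print(o,"lm",u,v,round(r["conf"],2),P[v,u].round())
E
```

```text
top 435.01121755376283 315.30354190542863 200.52222908805803 ['pixels', 'range_z', 'fx', 'fy', 'cx', 'cy', 'T', 'shot'] [[0.02, 1.0, -0.07, 410.62], [-1.0, 0.02, 0.01, 11.65], [0.01, 0.07, 1.0, 1347.04], [0.0, 0.0, 0.0, 1.0]]
tub bb [221. 239.  44.  51.] 0.88
tub lm 404 153 0.73 [ 658. -274.    3.]
tub lm 219 241 0.68 [373. 294.   3.]
tray bb [212. 165.  29.  49.] 0.56
tray bb [205. 306.  50.  19.] 0.56
tray lm 214 163 0.82 [614. 318.   3.]
tray lm 205 300 0.8 [199. 323.  35.]
lid bb [417. 214.  29.  50.] 0.76
lid lm 413 217 0.82 [ 458. -299.   17.]
stand bb [303. 190.  60.  94.] 0.77
stand lm 300 206 0.71 [485.  47.  13.]
stand_pocket lm 297 205 0.74 [488.  57.  10.]
scene 367.7878118491942 315.9058936092026 193.50386568385028 ['pixels', 'range_z', 'fx', 'fy', 'cx', 'cy', 'T', 'shot'] [[0.86, -0.42, 0.29, 841.19], [0.51, 0.72, -0.46, -576.06], [-0.01, 0.54, 0.84, 1113.07], [0.0, 0.0, 0.0, 1.0]]
tub bb [336. 136.  39.  25.] 0.57
tub lm 332 139 0.58 [398. 257.  41.]
tray bb [386. 157.  34.  29.] 0.96
tray bb [298. 116.  22.  26.] 0.62
tray lm 387 157 0.86 [610. 308.   9.]
tray lm 296 116 0.6 [192. 319.   6.]
lid bb [265. 272.  50.  36.] 0.76
lid lm 415 203 0.68 [784. 139.  57.]
lid lm 263 273 0.62 [ 470. -310.    6.]
stand bb [335. 202.  79.  64.] 0.85
stand lm 330 196 0.61 [509.  48.   5.]
stand lm 402 231 0.38 [789.  23.  51.]
stand_pocket lm 328 192 0.72 [497.  55.  12.]
stand_pocket lm 305 336 0.48 [ 683. -403.    6.]
```

View pics/top0.png

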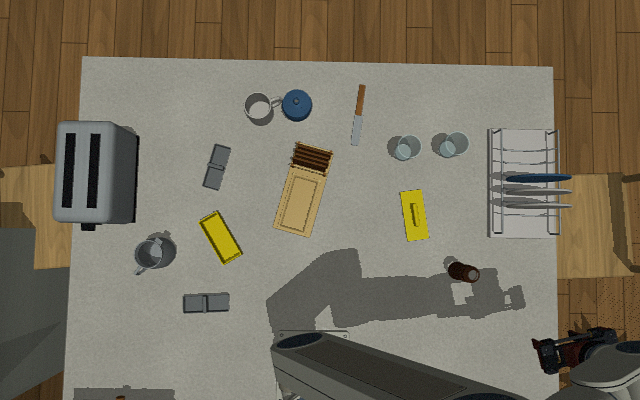

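View pics/scene0.png

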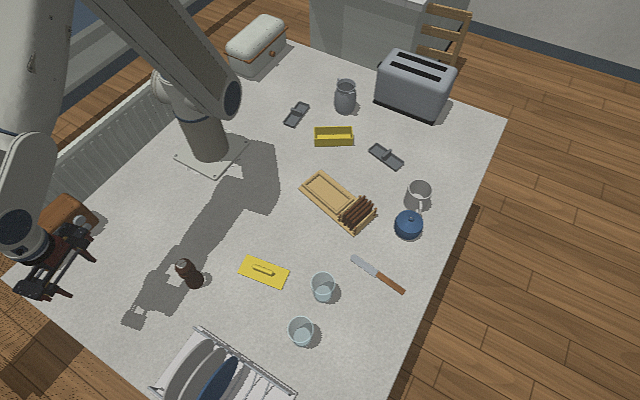

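```bash
python3 - <<'E'
from h import *
for n,wins in (("top",{"tub":(190,200,255,275),"tray":(195,135,240,200),"lid":(390,180,440,250),"stand":(265,130,345,250)}),
  ("scene",{"tub":(305,120,362,152),"tray":(360,138,410,176),"lid":(230,245,300,295),"stand":(290,165,385,240)})):
    d=np.load(n+"0.npz"); P,rgb=d["P"],d["rgb"].astype(int)
    for o,(a,b,c,e) in wins.items():
        p=P[b:e,a:c].reshape(-1,3); k=rgb[b:e,a:c].reshape(-1,3)
        yel=(k[:,0]-k[:,2]>80); z=p[:,2]
        m={"tub":yel&(z>36)&(z<56),"tray":(z>7)&(z<60)&(np.ptp(k,axis=1)<25),"lid":yel&(z>3)&(z<45),"stand":(k[:,0]-k[:,2]>25)&(z>17)&(z<29)}[o]
        f=(P[...,2]>-20)
        q=p[m]
        if len(q)<5: print(n,o,len(q)); continue
        r=cv2.minAreaRect(q[:,:2].astype(np.float32))
        print(n,o,len(q),"z",np.percentile(q[:,2],[5,50,95]).round(1),"mean",q.mean(0).round(1),"rect",np.round(r[0],1),np.round(r[1],1),round(r[2],1))
    t=P[100:110,340:350] if n=="top" else P[240:250,320:330]
    print("table z",np.nanmean(t[...,2]),np.nanstd(t[...,2]))
E
```

```text
top tub 176 z [40.3 44.5 49.7] mean [385.4 285.1  44.9] rect [384.  284.8] [150.3  64.9] 32.0
top tray 263 z [ 7.5 14.  35. ] mean [604.7 309.6  17.5] rect [583.3 314.3] [178.2 120.5] 10.3
top lid 1028 z [ 4.4  8.7 30.3] mean [ 465.3 -304.7   10.7] rect [ 466.  -304.7] [152.6  68.6] 9.2
top stand 555 z [18.2 22.6 27.8] mean [502.2  49.2  22.9] rect [536.5  39.8] [111.5 263.8] 74.9
table z -0.20445818994392995 2.855202142073549
scene tub 82 z [42.  45.4 49. ] mean [393.3 290.2  45.2] rect [385.6 285.7] [146.7  68.6] 31.3
scene tray 202 z [ 7.7 13.4 35.2] mean [602.2 306.8  17. ] rect [603.7 308. ] [ 78.1 141.6] 85.7
scene lid 939 z [ 5.7  9.4 30.9] mean [ 468.9 -306.2   11.2] rect [ 467.3 -304.9] [153.2  68.7] 8.7
scene stand 437 z [18.  23.1 27.7] mean [509.8  43.9  23. ] rect [536.7  34.1] [106.4 267.8] 75.3
table z 0.19813424224104664 2.126554535680097
```

```bash
cat >> h.py <<'E'
from scipy.optimize import least_squares, minimize
from scipy.spatial.transform import Rotation
def loc(q,s):
    c,n=np.cos(s[2]),np.sin(s[2]); d=q[:,:2]-s[:2]
    return np.stack([d[:,0]*c+d[:,1]*n,-d[:,0]*n+d[:,1]*c],1)
def sd(l,hx,hy):
    a=np.abs(l)-[hx,hy]; return np.linalg.norm(np.maximum(a,0),axis=1)+np.minimum(a.max(1),0)
def ring(q,s,hx,hy):   # pose of points lying round a rectangle outline
    for _ in range(3):
        p=q[np.abs(sd(loc(q,s),hx,hy))<14]
        s=least_squares(lambda s:sd(loc(p,s),hx,hy),s,x_scale=[1,1,.01],loss="soft_l1",f_scale=2).x
    return s,len(p),np.std(sd(loc(p,s),hx,hy))
def area(q,s,hx,hy):   # pose of points filling a rectangle
    p=q[np.abs(loc(q,s)-0).max(1)<hx+15]
    f=lambda s:np.sum(np.maximum(sd(loc(p,s),hx,hy),0)**2)
    for _ in range(3):
        s=minimize(f,s,method="Nelder-Mead",options=dict(initial_simplex=[s,s+np.array([3,0,0]),s+np.array([0,3,0]),s+np.array([0,0,.05])],xatol=1e-3)).x
    return s,len(p),f(s)
E
python3 - <<'E'
from h import *
o=ctrl.get_obs(); R=Rotation.from_rotvec(o["orientation"]).as_matrix()
print(R.round(3).tolist(),o["ee_pos"],o["width"],o["t"],ctrl.grasp_offset)
g={"tub":(385,285,.55),"tray":(604,308,-.07),"lid":(466,-305,.157),"stand":(495,52,-.262)}
for n in ("top","scene"):
    d=np.load(n+"0.npz"); P,rgb=d["P"].reshape(-1,3),d["rgb"].astype(int).reshape(-1,3)
    yel=rgb[:,0]-rgb[:,2]>80; z=P[:,2]; near=lambda s:np.hypot(P[:,0]-s[0],P[:,1]-s[1])<110
    s=np.array(g["tub"]);q=P[near(s)&yel&(z>36)&(z<56)]; print(n,"tub",ring(q,s,73.5,30.5))
    s=np.array(g["stand"]);q=P[near(s)&(rgb[:,0]-rgb[:,2]>25)&(z>18)&(z<30)]; print(n,"pocket",ring(q,s,83,40))
    s=np.array(g["lid"]);q=P[near(s)&yel&(z>1)&(z<17)]; print(n,"lid",area(q,s,76,33), q[:,:2].mean(0))
    v=(np.ptp(rgb,axis=1)<30)&(rgb.max(1)<150)
    s=np.array(g["tray"]);q=P[near(s)&v&(z>8)&(z<20)]; print(n,"tray")
    for y in (-.3,-.07,.1):
        s[2]=y; print(ring(q,s,69,26))
    q=P[near(s)&v&(z>26)&(z<42)]; print("wall",q.mean(0),len(q),cv2.minAreaRect(q[:,:2].astype(np.float32)))
E
```

```text
[[0.972, 0.237, -0.0], [0.237, -0.972, 0.0], [-0.0, -0.0, -1.0]] [ 147.87289384 -607.24078167  222.6846678 ] 87.79692404104554 1.0 18.700000000000003
top tub (array([383.8459375 , 284.34179249,   0.55758335]), 176, np.float64(1.1174780848720243))
top pocket (array([ 4.92857319e+02,  5.08501682e+01, -2.58369372e-01]), 497, np.float64(2.875460182527661))
top lid (array([ 4.65956661e+02, -3.05081587e+02,  1.62329191e-01]), 937, np.float64(9.269933949706655)) [ 464.99000946 -304.65610715]
top tray
(array([ 6.01868847e+02,  3.07436516e+02, -2.56378525e-01]), 156, np.float64(2.5504265789132328))
(array([ 6.01868847e+02,  3.07436516e+02, -2.56378525e-01]), 156, np.float64(2.5504265777221486))
(array([ 6.01868847e+02,  3.07436516e+02, -2.56378523e-01]), 156, np.float64(2.550426575507917))
wall [601.58113415 307.97973115  32.67637621] 66 ((601.8685913085938, 308.480224609375), (49.971248626708984, 12.024867057800293), 74.99309539794922)
scene tub (array([384.12143009, 284.85500898,   0.54894559]), 82, np.float64(2.035605077967665))
scene pocket (array([ 4.94573367e+02,  4.91379820e+01, -2.58701954e-01]), 374, np.float64(3.1656242778801555))
scene lid (array([ 4.67350913e+02, -3.05159674e+02,  1.51617381e-01]), 856, np.float64(9.519473843291806)) [ 469.05884982 -306.23646075]
scene tray
(array([ 6.03366684e+02,  3.06751403e+02, -2.52854152e-01]), 121, np.float64(2.919364288179548))
(array([ 6.03366684e+02,  3.06751403e+02, -2.52854151e-01]), 121, np.float64(2.919364287922356))
(array([ 6.03366684e+02,  3.06751403e+02, -2.52854148e-01]), 121, np.float64(2.919364285747082))
wall [603.78315089 303.95180736  32.73374955] 43 ((602.7509155273438, 303.9934387207031), (50.39189910888672, 11.864432334899902), 73.94010925292969)
```

>>> play_rows(
  dp=[
    [29.3,25.6,0],
    [29.3,25.6,0],
    [29.3,25.6,0],
    [29.3,25.6,0],
    [29.3,25.6,0],
    [29.3,25.6,0],
  ],
  yaw=[1.5,1.5,1.5,1.5,1.5,1.5],
  gripper=0,
)

```text
t: 1.5
ee_pos: [324.8, -452.3, 222.8]
orientation: [3.08, 0.619, 0.0]
ft_force: [0.9, -0.1, 0.0]
width: 88.1
grasp_force: 0.0
```

>>> play_rows(
  dp=[
    [29.3,25.6,0],
    [29.3,25.6,0],
    [29.3,25.6,0],
    [29.3,25.6,0],
    [29.3,25.6,0],
    [29.3,25.6,0],
  ],
  yaw=[1.5,1.5,1.5,1.5,1.5,1.5],
)

```text
t: 2.0
ee_pos: [500.7, -298.5, 222.9]
orientation: [3.021, 0.86, 0.0]
ft_force: [0.4, -0.3, -0.3]
width: 87.6
grasp_force: 0.0
```

>>> play_rows(
  dp=[
    [-7.2,36.6,0],
    [-7.2,36.6,0],
    [-7.2,36.6,0],
    [-7.2,36.6,0],
    [-7.2,36.6,0],
    [-7.2,36.6,0],
    [-7.2,36.6,0],
    [-7.2,36.6,0],
  ],
  yaw=[0,0,0,0,0,0,0,0],
)

```text
t: 2.67
ee_pos: [441.3, -5.7, 222.9]
orientation: [3.022, 0.857, 0.001]
ft_force: [0.1, 0.3, 0.0]
width: 87.8
grasp_force: 0.0
```

>>> play_rows(
  dp=[
    [-7.2,36.6,0],
    [-7.2,36.6,0],
    [-7.2,36.6,0],
    [-7.2,36.6,0],
    [-7.2,36.6,0],
    [-7.2,36.6,0],
    [-7.2,36.6,0],
    [-7.2,36.6,0],
  ],
  yaw=[0,0,0,0,0,0,0,0],
)

```text
t: 3.33
ee_pos: [383.6, 287.4, 223.0]
orientation: [-3.022, -0.858, -0.001]
ft_force: [0.9, -0.1, 0.1]
width: 87.9
grasp_force: 0.0
```

>>> play_rows(
  dp=[
    [0,0,-30],
    [0,0,-30],
    [0,0,-20],
    [0,0,0],
  ],
  yaw=[0,0,0,0],
)

```text
t: 3.67
ee_pos: [381.8, 284.4, 139.4]
orientation: [3.02, 0.858, -0.01]
ft_force: [-0.8, -0.2, -0.1]
width: 87.5
grasp_force: 0.0
```

>>> play_rows(
  dp=[
    [0,-1,-35],
    [0,0,-30],
    [0,0,-20],
    [0,0,0],
    [0,0,0],
  ],
  yaw=[0,0,0,0,0],
)

```text
t: 4.08
ee_pos: [384.4, 284.5, 58.1]
orientation: [3.022, 0.857, -0.002]
ft_force: [-0.3, 0.2, 0.1]
width: 87.7
grasp_force: 0.0
```

```bash
python3 - <<'E'
from h import *
o=ctrl.get_obs(); print(o["ee_pos"],o["orientation"],o["qpos"],o["ft_force"])
E
```

```text
[384.44332874 284.48463594  58.066979  ] [ 3.02212934e+00  8.56925228e-01 -1.50655440e-03] [6.12171296e-01 4.88564672e-01 2.04333669e+00 2.31532931e-05
 6.10702623e-01 1.63035322e+00] [-0.27311365  0.24622444  0.11078026]
```

>>> play_rows(
  dp=[
    [0,0,-15],
    [0,0,-12],
    [0,0,-9],
    [0,0,0],
  ],
  yaw=[0,0,0,0],
)

```text
t: 4.42
ee_pos: [384.7, 284.8, 22.1]
orientation: [-3.022, -0.857, -0.001]
ft_force: [-0.1, -0.5, 0.3]
width: 87.9
grasp_force: 0.0
```

>>> play_rows(
  dp=[
    [0,0,0],
    [0,0,0],
    [0,0,0],
    [0,0,0],
    [0,0,0],
    [0,0,0],
  ],
  yaw=[0,0,0,0,0,0],
  gripper=1,
)

```text
t: 4.92
ee_pos: [384.7, 284.9, 22.4]
orientation: [-3.022, -0.858, -0.002]
ft_force: [-0.3, -0.3, 6.5]
width: 64.5
grasp_force: 30.0
```

>>> play_rows(
  dp=[
    [0,0,5],
    [0,0,10],
    [0,0,20],
    [0,0,35],
    [0,0,35],
    [0,0,0],
  ],
  yaw=[0,0,0,0,0,0],
)

```text
t: 5.42
ee_pos: [387.1, 286.6, 132.6]
orientation: [-3.019, -0.857, -0.014]
ft_force: [0.7, 0.5, -1.1]
width: 63.6
grasp_force: 30.0
```

>>> play_rows(
  dp=[
    [13.6,-29.3,0],
    [13.6,-29.3,0],
    [13.6,-29.3,0],
    [13.6,-29.3,0],
    [13.6,-29.3,0],
    [13.6,-29.3,0],
    [13.6,-29.3,0],
    [13.6,-29.3,0],
  ],
  yaw=[-5.8,-5.8,-5.8,-5.8,-5.8,-5.8,-5.8,-5.9],
)

```text
t: 6.08
ee_pos: [493.1, 48.6, 126.8]
orientation: [3.114, -0.413, -0.001]
ft_force: [0.5, 0.7, -0.4]
width: 64.0
grasp_force: 30.0
```

>>> play_rows(
  dp=[
    [0,0,-25],
    [0,0,-20],
    [0,0,-15],
    [0,0,0],
    [0,0,0],
    [0,0,0],
  ],
  yaw=[0,0,0,0,0,0],
)

```text
t: 6.58
ee_pos: [493.4, 50.3, 67.3]
orientation: [-3.115, 0.405, -0.001]
ft_force: [0.3, -0.2, -1.6]
width: 63.6
grasp_force: 30.0
```

```bash
python3 - <<'E'
from h import *
o=ctrl.get_obs(); print(o["ee_pos"],o["orientation"],o["ft_force"]); w=2*np.arctan2(o["orientation"][1],o["orientation"][0]); print("yaw",w)
for n in ("top","scene"):
    im=viewer.get_image(n); save(im,n+"1.png",(240,110,380,270),3 ); P=cloud(im).reshape(-1,3); rgb=im["pixels"].astype(int).reshape(-1,3)
    np.savez(n+"1.npz",P=P,rgb=rgb)
    yel=rgb[:,0]-rgb[:,2]>80; z=P[:,2]; near=np.hypot(P[:,0]-493,P[:,1]-50)<110
    q=P[near&yel]; print(np.percentile(q[:,2],[5,50,95,99]))
    q=q[(q[:,2]>o["ee_pos"][2]+24-9)]; print(n,ring(q,np.array([493.5,50.1,-.2585]),73.5,30.5))
E
```

```text
[493.36024774  50.32694403  67.34319598] [-3.11526597e+00  4.04700967e-01 -9.15862400e-04] [ 0.34963059 -0.19458585 -1.56244471]
yaw 6.02481435258764
[ 6.62196764 11.24015786 62.60770649 91.25974412]
top (array([4.91469822e+02, 3.85762533e+01, 1.53566417e-02]), 2, np.float64(4.1065746358981414e-08))
[30.13986473 89.63907914 93.15847916 93.51145031]
scene (array([ 4.94098437e+02,  4.88416214e+01, -2.44204352e-01]), 18, np.float64(1.069838473026347))
```

View pics/scene1.png

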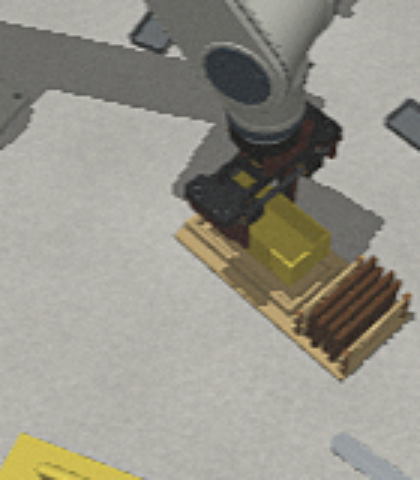

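>>> play_rows(
  dp=[
    [0,0,-12],
    [0,0,-6],
    [0,0,-4],
    [0,0,-3],
    [0,0,-2],
    [0,0,0],
  ],
  yaw=[0,0,0,0,0,0],
)

```text
t: 7.18
ee_pos: [492.9, 50.2, 39.5]
orientation: [3.115, -0.405, -0.001]
ft_force: [-0.5, -0.3, -1.0]
width: 63.8
grasp_force: 30.0
```

>>> play_rows(
  dp=[
    [0,0,-2],
    [0,0,-2],
    [0,0,0],
    [0,0,0],
  ],
  yaw=[0,0,0,0],
)

```text
t: 7.52
ee_pos: [493.0, 50.2, 35.6]
orientation: [3.115, -0.405, -0.0]
ft_force: [0.0, -0.0, -1.9]
width: 63.7
grasp_force: 30.0
```

>>> play_rows(
  dp=[
    [0,0,-1],
    [0,0,-1],
    [0,0,0],
    [0,0,0],
  ],
  yaw=[0,0,0,0],
)

```text
t: 7.85
ee_pos: [493.0, 50.1, 33.6]
orientation: [3.115, -0.405, -0.0]
ft_force: [-0.4, -0.1, -1.1]
width: 64.0
grasp_force: 30.0
```

>>> play_rows(
  dp=[
    [0,0,-0.8],
    [0,0,-0.8],
    [0,0,0],
    [0,0,0],
  ],
  yaw=[0,0,0,0],
)

```text
t: 8.18
ee_pos: [493.1, 50.1, 32.4]
orientation: [-3.115, 0.405, -0.0]
ft_force: [-1.9, -0.1, 4.6]
width: 64.0
grasp_force: 30.0
```

>>> play_rows(
  dp=[
    [0,0,-0.5],
    [0,0,0],
    [0,0,0],
  ],
  yaw=[0,0,0],
)

```text
t: 8.43
ee_pos: [493.1, 50.2, 32.4]
orientation: [-3.115, 0.405, -0.0]
ft_force: [-3.2, 0.1, 11.7]
width: 63.8
grasp_force: 30.0
```

>>> play_rows(
  dp=[
    [0,0,0.5],
    [0,0,0],
    [0,0,0],
    [0,0,0],
    [0,0,0],
    [0,0,10],
    [0,0,20],
    [0,0,35],
  ],
  yaw=[0,0,0,0,0,0,0,0],
  gripper=0,
)

```text
t: 9.1
ee_pos: [490.8, 50.0, 95.8]
orientation: [3.114, -0.405, -0.009]
ft_force: [0.0, -0.4, -0.3]
width: 87.8
grasp_force: 0.0
```

>>> play_rows(
  dp=[
    [0,0,40],
    [7.8,18.3,20],
    [7.8,18.3,0],
    [7.8,18.3,0],
    [7.8,18.3,0],
    [7.8,18.3,0],
    [7.8,18.3,0],
    [7.8,18.3,0],
  ],
  yaw=[0,6.4,6.4,6.4,6.4,6.4,6.4,6.4],
)

```text
t: 9.77
ee_pos: [547.9, 179.2, 157.8]
orientation: [-3.032, -0.821, -0.001]
ft_force: [0.3, 0.0, 0.1]
width: 88.0
grasp_force: 0.0
```

>>> play_rows(
  dp=[
    [7.8,18.3,0],
    [7.8,18.3,0],
    [7.8,18.3,0],
    [7.8,18.3,0],
    [7.8,18.3,0],
    [7.8,18.3,0],
    [7.8,18.3,0],
    [0,0,0],
  ],
  yaw=[6.4,6.4,6.4,6.4,6.4,6.4,6.4,0.5],
)

```text
t: 10.43
ee_pos: [603.4, 309.3, 157.9]
orientation: [-2.481, -1.927, -0.004]
ft_force: [0.0, 0.7, 0.3]
width: 87.7
grasp_force: 0.0
```

```bash
python3 - <<'E'
from h import *
o=ctrl.get_obs(); print(o["ee_pos"],np.degrees(2*np.arctan2(o["orientation"][1],o["orientation"][0])))
for n in ("top","scene"):
    im=viewer.get_image(n); save(im,n+"2.png",(190,110,390,260),3 ); P=cloud(im).reshape(-1,3); rgb=im["pixels"].astype(int).reshape(-1,3)
    yel=rgb[:,0]-rgb[:,2]>80; z=P[:,2]; near=np.hypot(P[:,0]-493,P[:,1]-50)<90
    q=P[near&yel&(z>47)&(z<66)]; print(np.median(q[:,2])); print(n,ring(q,np.array([493.1,50.1,-.2585]),73.5,30.5))
E
```

```text
[603.35210802 309.29697368 157.89954337] -284.3419950458541
54.90743148461581
top (array([ 4.92571773e+02,  4.97262248e+01, -2.58365157e-01]), 152, np.float64(0.9618500370939312))
56.190986697708695
scene (array([ 4.93872955e+02,  4.92655403e+01, -2.61565920e-01]), 102, np.float64(1.2726770137684573))
```

View pics/scene2.png

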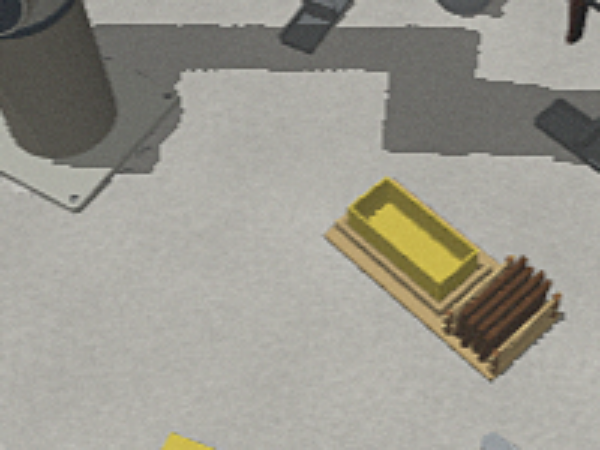

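>>> play_rows(
  dp=[
    [0,0,-25],
    [0,0,-35],
    [0,0,-30],
    [0,0,-15],
    [0,0,0],
    [0,0,0],
  ],
  yaw=[0,0,0,0,0,0],
)

```text
t: 11.03
ee_pos: [602.0, 305.6, 52.1]
orientation: [-2.489, -1.916, 0.002]
ft_force: [1.1, 0.1, 0.1]
width: 88.0
grasp_force: 0.0
```

>>> play_rows(
  dp=[
    [0.5,1.2,-15],
    [0,0,-15],
    [0,0,-8],
    [0,0,-4],
    [0,0,0],
    [0,0,0],
  ],
  yaw=[0,0,0,0,0,0],
)

```text
t: 11.53
ee_pos: [602.6, 307.6, 9.8]
orientation: [-2.488, -1.919, 0.001]
ft_force: [0.2, 0.1, 0.4]
width: 88.0
grasp_force: 0.0
```

>>> play_rows(
  dp=[
    [0,0,0],
    [0,0,0],
    [0,0,0],
    [0,0,0],
    [0,0,0],
    [0,0,0],
    [0,0,0],
    [0,0,0],
  ],
  yaw=[0,0,0,0,0,0,0,0],
  gripper=1,
)

```text
t: 12.2
ee_pos: [602.8, 307.6, 10.1]
orientation: [2.488, 1.919, 0.0]
ft_force: [0.1, 0.6, 0.2]
width: 38.4
grasp_force: 0.0
```

>>> play_rows(
  dp=[
    [0,0,0],
    [0,0,0],
    [0,0,0],
    [0,0,0],
    [0,0,0],
    [0,0,0],
    [0,0,0],
  ],
  yaw=[0,0,0,0,0,0,0],
)

```text
t: 12.78
ee_pos: [602.7, 307.5, 10.0]
orientation: [-2.488, -1.919, 0.0]
ft_force: [-0.4, -0.7, 0.9]
width: 11.8
grasp_force: 30.0
```

>>> play_rows(
  dp=[
    [0,0,5],
    [0,0,10],
    [0,0,20],
    [0,0,35],
    [0,0,35],
    [0,0,25],
    [0,0,0],
  ],
  yaw=[0,0,0,0,0,0,0],
)

```text
t: 13.37
ee_pos: [606.3, 309.3, 147.5]
orientation: [2.486, 1.917, 0.017]
ft_force: [0.7, 0.3, -0.6]
width: 11.9
grasp_force: 30.0
```

>>> play_rows(
  dp=[
    [-15.7,-36.8,0],
    [-15.7,-36.8,0],
    [-15.7,-36.8,0],
    [-15.7,-36.8,0],
    [-15.7,-36.8,0],
    [-15.6,-36.8,0],
    [-15.5,-36.7,0],
    [0,0,0],
  ],
  yaw=[0,0,0,0,0,0,0,0],
)

```text
t: 14.03
ee_pos: [488.9, 45.4, 139.5]
orientation: [-2.49, -1.913, 0.007]
ft_force: [-0.0, -0.4, -0.8]
width: 11.8
grasp_force: 30.0
```

>>> play_rows(
  dp=[
    [0,0,-20],
    [0,0,-15],
    [0,0,-10],
    [0,0,-5],
    [0,0,0],
    [0,0,0],
    [0,0,0],
  ],
  yaw=[0,0,0,0,0,0,0],
)

```text
t: 14.62
ee_pos: [493.6, 50.3, 90.6]
orientation: [2.487, 1.919, 0.001]
ft_force: [-0.8, -0.5, -1.1]
width: 11.4
grasp_force: 30.0
```

```bash
python3 - <<'E'
from h import *
o=ctrl.get_obs(); print(o["ee_pos"],np.degrees(2*np.arctan2(o["orientation"][1],o["orientation"][0])))
zt=o["ee_pos"][2]-10
for n in ("top","scene"):
    im=viewer.get_image(n); save(im,n+"3.png",(250,120,390,260),4 ); P=cloud(im).reshape(-1,3); rgb=im["pixels"].astype(int).reshape(-1,3)
    z=P[:,2]; near=np.hypot(P[:,0]-493,P[:,1]-50)<90
    v=(np.ptp(rgb,axis=1)<30)&(rgb.max(1)<150)
    q=P[near&v&(z>zt-2)&(z<zt+22)]; print(len(q)); r=cv2.minAreaRect(q[:,:2].astype(np.float32)); print(n,q.mean(0),r,ring(q,np.array([493.1,50.1,-.2585]),69,26))
E
```

```text
[493.62947393  50.34265034  90.55202514] 75.30855021342963
0
top [nan nan nan] ((0.0, 0.0), (0.0, 0.0), 0.0) (array([ 4.931e+02,  5.010e+01, -2.585e-01]), 0, np.float64(nan))
384
scene [499.02478457  44.77581881  87.07689284] ((494.51751708984375, 49.931800842285156), (55.220394134521484, 140.3428192138672), 75.93838500976562) (array([ 4.96930536e+02,  5.44953764e+01, -3.67657720e-01]), 268, np.float64(6.29667486821716))<stdin>:8: RuntimeWarning: Mean of empty slice.
  ret = um.true_divide(
  ret = _var(a, axis=axis, dtype=dtype, out=out, ddof=ddof,
  arrmean = um.true_divide(arrmean, div, out=arrmean,
  ret = ret.dtype.type(ret / rcount)
```

View pics/scene3.png

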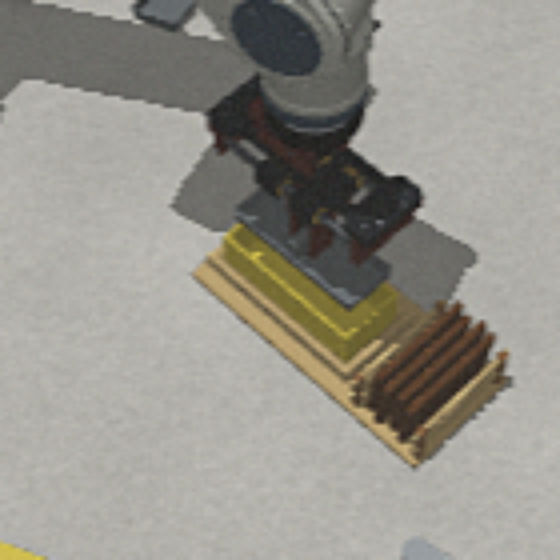

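>>> play_rows(
  dp=[
    [-0.6,-0.6,-10],
    [0,0,-8],
    [0,0,-5],
    [0,0,-3],
    [0,0,-2],
    [0,0,-2],
    [0,0,0],
    [0,0,0],
  ],
  yaw=[0,0,0,0,0,0,0,0],
)

```text
t: 15.38
ee_pos: [492.6, 49.5, 60.0]
orientation: [-2.488, -1.919, 0.0]
ft_force: [-0.2, -0.5, -0.5]
width: 12.1
grasp_force: 30.0
```

>>> play_rows(
  dp=[
    [0,0,-2],
    [0,0,-2],
    [0,0,-2],
    [0,0,-2],
    [0,0,0],
    [0,0,0],
  ],
  yaw=[0,0,0,0,0,0],
)

```text
t: 15.88
ee_pos: [492.4, 49.4, 51.9]
orientation: [-2.487, -1.919, 0.0]
ft_force: [0.7, -0.3, -0.4]
width: 11.9
grasp_force: 30.0
```

>>> play_rows(
  dp=[
    [0,0,-2],
    [0,0,-2],
    [0,0,-2],
    [0,0,-2],
    [0,0,0],
    [0,0,0],
  ],
  yaw=[0,0,0,0,0,0],
)

```text
t: 16.38
ee_pos: [492.4, 49.4, 43.9]
orientation: [-2.487, -1.919, 0.001]
ft_force: [0.3, 0.5, -0.8]
width: 11.8
grasp_force: 30.0
```

Bottom at 34, the rim is within the mouth, no contact.

>>> play_rows(
  dp=[
    [0,0,-4],
    [0,0,-4],
    [0,0,-3],
    [0,0,-3],
    [0,0,-2],
    [0,0,-1],
    [0,0,0],
    [0,0,0],
  ],
  yaw=[0,0,0,0,0,0,0,0],
)

```text
t: 17.05
ee_pos: [492.5, 49.4, 27.0]
orientation: [-2.488, -1.919, 0.0]
ft_force: [0.9, -0.6, -0.7]
width: 11.7
grasp_force: 30.0
```

>>> play_rows(
  dp=[
    [0,0,-1.2],
    [0,0,-1.2],
    [0,0,0],
    [0,0,0],
  ],
  yaw=[0,0,0,0],
)

```text
t: 17.38
ee_pos: [492.5, 49.5, 24.7]
orientation: [-2.488, -1.919, 0.0]
ft_force: [1.0, -0.3, -1.0]
width: 11.7
grasp_force: 30.0
```

>>> play_rows(
  dp=[
    [0,0,-0.8],
    [0,0,-0.6],
    [0,0,0],
    [0,0,0],
  ],
  yaw=[0,0,0,0],
)

```text
t: 17.72
ee_pos: [492.5, 49.5, 23.2]
orientation: [-2.488, -1.919, 0.0]
ft_force: [0.2, 0.0, -1.4]
width: 12.2
grasp_force: 30.0
```

>>> play_rows(
  dp=[
    [0,0,-0.4],
    [0,0,0],
    [0,0,0],
  ],
  yaw=[0,0,0],
)

```text
t: 17.97
ee_pos: [492.6, 49.5, 23.0]
orientation: [2.488, 1.919, 0.0]
ft_force: [-0.3, 0.1, 1.9]
width: 11.9
grasp_force: 30.0
```

>>> play_rows(
  dp=[
    [0,0,0],
    [0,0,0],
    [0,0,0],
    [0,0,0],
    [0,0,0],
    [0,0,0],
    [0,0,10],
    [0,0,20],
  ],
  yaw=[0,0,0,0,0,0,0,0],
  gripper=0.6,
)

```text
t: 18.63
ee_pos: [491.0, 49.3, 52.0]
orientation: [-2.486, -1.917, 0.005]
ft_force: [0.3, 0.5, 1.4]
width: 35.7
grasp_force: 0.0
```

>>> play_rows(
  dp=[
    [0,0,35],
    [0,0,40],
    [0,0,20],
    [-2.6,-35.4,0],
    [-2.6,-35.4,0],
    [-2.6,-35.4,0],
    [-2.6,-35.4,0],
    [-2.6,-35.4,0],
  ],
  yaw=[0,0,0,-6.6,-6.6,-6.6,-6.6,-6.6],
)

```text
t: 19.3
ee_pos: [479.2, -129.0, 148.8]
orientation: [2.933, 1.125, 0.001]
ft_force: [0.4, 1.0, 0.8]
width: 35.0
grasp_force: 0.0
```

>>> play_rows(
  dp=[
    [-2.6,-35.4,0],
    [-2.6,-35.4,0],
    [-2.6,-35.4,0],
    [-2.6,-35.4,0],
    [-2.6,-35.4,0],
    [0,0,0],
    [0,0,0],
  ],
  yaw=[-6.6,-6.6,-6.6,-6.6,-6.6,-0.3,0],
)

```text
t: 19.88
ee_pos: [466.2, -306.0, 148.4]
orientation: [3.132, 0.242, 0.001]
ft_force: [-0.7, 1.4, -0.4]
width: 34.9
grasp_force: 0.0
```

```bash
python3 - <<'E'
from h import *
o=ctrl.get_obs(); print(o["ee_pos"],np.degrees(2*np.arctan2(o["orientation"][1],o["orientation"][0])))
for n in ("top","scene"):
    im=viewer.get_image(n); save(im,n+"4.png",(250,120,390,260),4 ); P=cloud(im).reshape(-1,3); rgb=im["pixels"].astype(int).reshape(-1,3)
    z=P[:,2]; near=np.hypot(P[:,0]-493,P[:,1]-50)<85
    v=(np.ptp(rgb,axis=1)<30)&(rgb.max(1)<150)
    q=P[near&v&(z>8)&(z<60)];print(n,len(q),q.mean(0),np.percentile(q[:,2],[10,90]))
    L=loc(q,[493.1,49.8,-.2587]); r=q[:,2]>34; print("wall z",q[r].mean(0),"ends z",q[(L[:,0]>20)&~r,2].mean(),q[(L[:,0]<-20)&~r,2].mean(),"sides",q[(L[:,1]>5)&~r,2].mean(),q[(L[:,1]<-5)&~r,2].mean())
    yel=rgb[:,0]-rgb[:,2]>80
    q=P[near&yel&(z>47)&(z<66)]; print(ring(q,np.array([493.1,50.1,-.2585]),73.5,30.5))
E
```

```text
[ 466.16922894 -306.01997391  148.4077174 ] 8.841559715193767
top 792 [493.54209537  50.6383957   19.84308638] [12.66532775 29.86250482]
wall z [492.4607232   50.36720432  45.79784126] ends z 17.474188229378072 17.39602146019564 sides 18.055798193357127 17.205436656901202
(array([ 4.92624067e+02,  4.97720185e+01, -2.59223779e-01]), 151, np.float64(0.9185108986701798))
scene 360 [489.28036805  59.40149434  22.60634797] [14.0476604  44.18133899]
wall z [490.55282995  50.64502044  45.21327453] ends z 18.070983466779676 18.322683739578444 sides 19.23075321390406 17.850241016719043
(array([ 4.93940523e+02,  4.93631626e+01, -2.61045958e-01]), 82, np.float64(1.1911492072050445))
```

View pics/scene4.png

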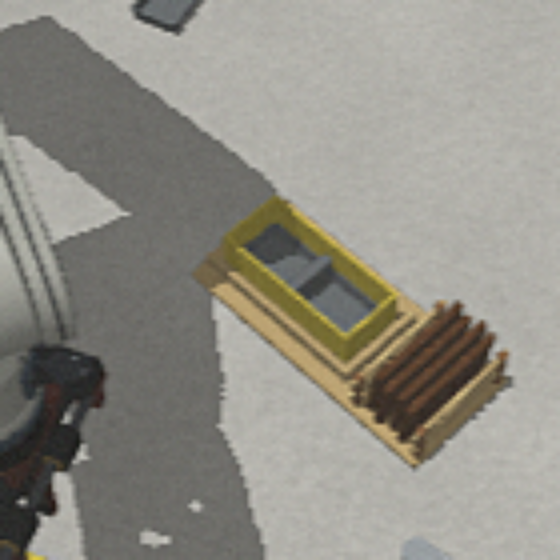

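>>> play_rows(
  dp=[
    [0.3,0.8,-25],
    [0,0,-35],
    [0,0,-30],
    [0,0,-20],
    [0,0,0],
    [0,0,0],
  ],
  yaw=[0,0,0,0,0,0],
)

```text
t: 20.48
ee_pos: [466.5, -302.0, 37.5]
orientation: [-3.13, -0.25, 0.003]
ft_force: [1.1, -0.2, 0.1]
width: 35.1
grasp_force: 0.0
```

>>> play_rows(
  dp=[
    [0,0,-12],
    [0,0,-8],
    [0,0,-4],
    [0,0,0],
    [0,0,0],
  ],
  yaw=[0,0,0,0,0],
)

```text
t: 20.9
ee_pos: [466.9, -303.8, 14.0]
orientation: [3.132, 0.246, 0.0]
ft_force: [-0.1, 0.1, 0.9]
width: 35.1
grasp_force: 0.0
```

>>> play_rows(
  dp=[
    [0,-1,-1.5],
    [0,0,0],
    [0,0,0],
  ],
  yaw=[0,0,0],
)

```text
t: 21.15
ee_pos: [467.0, -305.0, 12.6]
orientation: [3.132, 0.246, 0.001]
ft_force: [-0.4, 0.1, 0.2]
width: 35.3
grasp_force: 0.0
```

>>> play_rows(
  dp=[
    [0,0,0],
    [0,0,0],
    [0,0,0],
    [0,0,0],
    [0,0,0],
    [0,0,0],
    [0,0,0],
    [0,0,0],
  ],
  yaw=[0,0,0,0,0,0,0,0],
  gripper=1,
)

```text
t: 21.82
ee_pos: [466.9, -304.8, 12.4]
orientation: [3.132, 0.246, 0.0]
ft_force: [0.2, 0.6, 0.6]
width: 13.8
grasp_force: 30.0
```

>>> play_rows(
  dp=[
    [0,0,0],
    [0,0,5],
    [0,0,10],
    [0,0,20],
    [0,0,35],
    [0,0,40],
    [0,0,30],
    [0,0,0],
  ],
  yaw=[0,0,0,0,0,0,0,0],
)

```text
t: 22.48
ee_pos: [470.1, -306.9, 159.4]
orientation: [3.125, 0.246, 0.013]
ft_force: [0.3, -0.8, -0.8]
width: 13.7
grasp_force: 30.0
```

>>> play_rows(
  dp=[
    [2.9,39.4,0],
    [2.9,39.4,0],
    [2.9,39.4,0],
    [2.9,39.4,0],
    [2.9,39.4,0],
    [2.9,39.4,0],
    [2.9,39.4,0],
  ],
  yaw=[-2.6,-2.6,-2.6,-2.6,-2.7,-2.7,-2.7],
)

```text
t: 23.07
ee_pos: [486.6, -27.1, 152.6]
orientation: [-3.13, 0.265, -0.0]
ft_force: [0.3, -0.3, -1.0]
width: 13.7
grasp_force: 30.0
```

>>> play_rows(
  dp=[
    [2.9,39.4,0],
    [2.9,39.4,0],
    [0,0,-20],
    [0,0,-20],
    [0,0,-15],
    [0,0,-5],
    [0,0,0],
    [0,0,0],
  ],
  yaw=[-2.6,-2.7,0,0,0,0,0,0],
)

```text
t: 23.73
ee_pos: [493.0, 49.7, 92.7]
orientation: [3.115, -0.406, -0.0]
ft_force: [-0.1, -1.3, 0.5]
width: 14.1
grasp_force: 30.0
```

```bash
python3 - <<'E'
from h import *
o=ctrl.get_obs(); print(o["ee_pos"],np.degrees(2*np.arctan2(o["orientation"][1],o["orientation"][0])))
zt=o["ee_pos"][2]-12.4+9
for n in ("top","scene"):
    im=viewer.get_image(n); save(im,n+"5.png",(250,120,390,260),4 ); P=cloud(im).reshape(-1,3); rgb=im["pixels"].astype(int).reshape(-1,3)
    yel=rgb[:,0]-rgb[:,2]>80; z=P[:,2]; near=np.hypot(P[:,0]-493,P[:,1]-50)<110
    q=P[near&yel&(z>zt-9)&(z<zt+9)]
    if len(q)>9: print(n,len(q),q.mean(0),cv2.minAreaRect(q[:,:2].astype(np.float32)),area(q,np.array([493.1,49.7,-.2587]),76,33))
E
```

```text
[493.00534242  49.69859267  92.6501092 ] -14.836549571447758
top 14 [485.81366552  58.41450867  88.40804877] ((502.494873046875, 42.85490036010742), (19.261911392211914, 127.52251434326172), 49.94249725341797) (array([ 4.931e+02,  4.970e+01, -2.587e-01]), 14, np.float64(0.0))
scene 139 [531.6333258   21.81086385  89.7655186 ] ((499.40899658203125, 46.58233642578125), (67.35665893554688, 139.76312255859375), 75.06421661376953) (array([ 4.94862743e+02,  4.76398076e+01, -2.50479228e-01]), 139, np.float64(0.8682001337682264))
```

View pics/scene5.png

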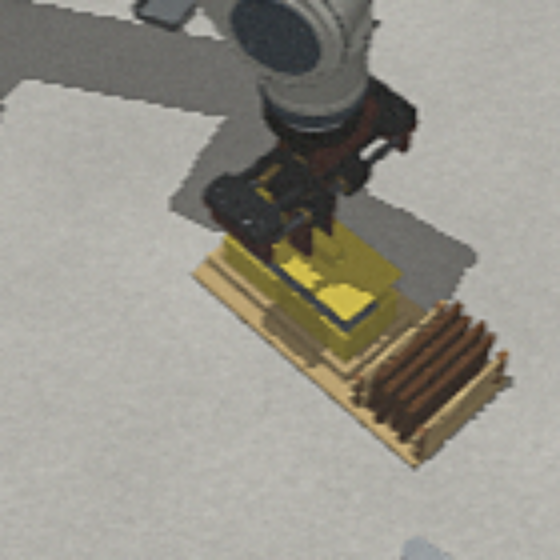

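>>> play_rows(
  dp=[
    [0,0,-9],
    [0,0,-6],
    [0,0,-4],
    [0,0,-3],
    [0,0,-2],
    [0,0,0],
    [0,0,0],
  ],
  yaw=[0,0,0,0,0,0,0],
)

```text
t: 24.42
ee_pos: [492.9, 49.9, 68.2]
orientation: [3.115, -0.405, -0.0]
ft_force: [-0.3, -0.0, -0.8]
width: 13.6
grasp_force: 30.0
```

>>> play_rows(
  dp=[
    [0,0,-1.2],
    [0,0,-1.2],
    [0,0,0],
    [0,0,0],
  ],
  yaw=[0,0,0,0],
)

```text
t: 24.75
ee_pos: [493.0, 49.9, 66.0]
orientation: [3.115, -0.405, -0.0]
ft_force: [-0.3, -0.5, -0.9]
width: 13.8
grasp_force: 30.0
```

>>> play_rows(
  dp=[
    [0,0,-0.8],
    [0,0,-0.8],
    [0,0,0],
    [0,0,0],
  ],
  yaw=[0,0,0,0],
)

```text
t: 25.08
ee_pos: [492.9, 49.9, 64.3]
orientation: [-3.115, 0.405, 0.0]
ft_force: [0.4, 0.1, -0.9]
width: 13.8
grasp_force: 30.0
```

>>> play_rows(
  dp=[
    [0,0,-0.5],
    [0,0,0],
    [0,0,0],
  ],
  yaw=[0,0,0],
)

```text
t: 25.33
ee_pos: [493.0, 49.9, 63.9]
orientation: [3.115, -0.405, -0.0]
ft_force: [0.1, 0.2, -1.4]
width: 13.6
grasp_force: 30.0
```

>>> play_rows(
  dp=[
    [0,0,-0.4],
    [0,0,0],
    [0,0,0],
  ],
  yaw=[0,0,0],
)

```text
t: 25.58
ee_pos: [493.0, 49.9, 63.5]
orientation: [-3.115, 0.405, -0.0]
ft_force: [-0.5, -0.2, -0.1]
width: 13.9
grasp_force: 30.0
```

>>> play_rows(
  dp=[
    [0,0,-0.4],
    [0,0,0],
    [0,0,0],
  ],
  yaw=[0,0,0],
)

```text
t: 25.83
ee_pos: [493.0, 49.9, 63.5]
orientation: [-3.115, 0.405, -0.0]
ft_force: [-1.8, 0.5, 4.3]
width: 13.7
grasp_force: 30.0
```

Seated. Release, retreat and check.

>>> play_rows(
  dp=[
    [0,0,0.3],
    [0,0,0],
    [0,0,0],
    [0,0,0],
    [0,0,0],
    [0,0,0],
    [0,0,10],
    [0,0,20],
  ],
  yaw=[0,0,0,0,0,0,0,0],
  gripper=0.6,
)

```text
t: 26.5
ee_pos: [491.3, 49.7, 92.4]
orientation: [3.114, -0.405, -0.007]
ft_force: [1.1, -0.5, -0.5]
width: 35.0
grasp_force: 0.0
```

>>> play_rows(
  dp=[
    [0,0,35],
    [0,0,40],
    [0,-38,10],
    [0,-38,0],
    [0,-38,0],
    [0,-38,0],
    [0,-38,0],
    [0,-38,0],
  ],
  yaw=[0,0,0,0,0,0,0,0],
)

```text
t: 27.17
ee_pos: [492.7, -180.0, 179.4]
orientation: [3.115, -0.405, 0.001]
ft_force: [0.8, 0.1, 1.0]
width: 35.0
grasp_force: 0.0
```

>>> play_rows(
  dp=[
    [0,-20,0],
    [0,0,0],
    [0,0,0],
    [0,0,0],
  ],
  yaw=[0,0,0,0],
)

```text
t: 27.5
ee_pos: [492.6, -197.5, 178.6]
orientation: [-3.115, 0.405, 0.001]
ft_force: [-0.4, -0.3, 0.3]
width: 35.4
grasp_force: 0.0
```

```bash
python3 - <<'E'
from h import *
for n in ("top","scene"):
    im=viewer.get_image(n); save(im,n+"6.png",(190,60,390,260),3 ); P=cloud(im).reshape(-1,3); rgb=im["pixels"].astype(int).reshape(-1,3)
    yel=rgb[:,0]-rgb[:,2]>80; z=P[:,2]; near=np.hypot(P[:,0]-493,P[:,1]-50)<110
    q=P[near&yel&(z>52)&(z<68)]
    s=area(q,np.array([493.1,49.7,-.2587]),76,33)[0]; L=loc(q,s); k=(abs(L[:,1])>9)|(abs(L[:,0])>40)
    A=np.c_[L[k],np.ones(k.sum())]; c=np.linalg.lstsq(A,q[k,2],rcond=None)[0]
    print(n,len(q),s,"z,tilt over 150/64:",c[2],c[0]*150,c[1]*64)
E
```

```text
top 1063 [ 4.91949381e+02  4.98570080e+01 -2.61372664e-01] z,tilt over 150/64: 59.46973850622125 0.07764827875757717 -0.2750657962236289
scene 591 [ 4.92636709e+02  4.92126614e+01 -2.63197908e-01] z,tilt over 150/64: 60.153400743729804 -0.4881737394203683 -0.6343684773139557
```

View pics/scene6.png

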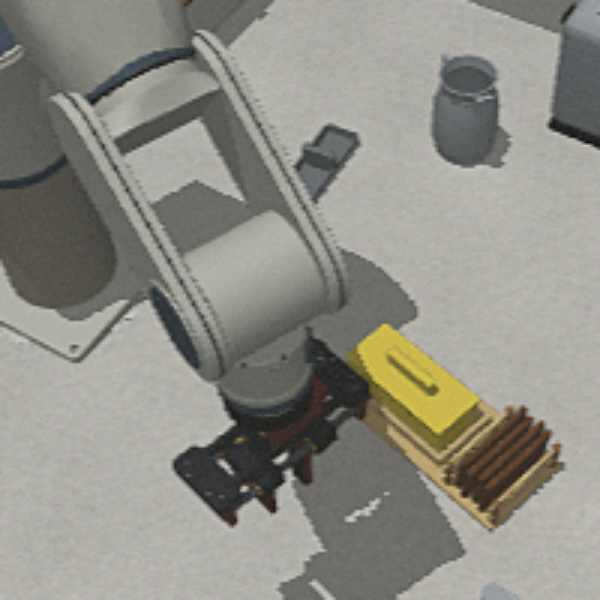

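The lid sits level on the tub with its top at z ≈ 60, as expected, and the robot is clear.

```bash
python3 -c "
from workcell import ticket
print(ticket.close_job())"
```

```text
the job is handed in; nothing more can be done
None
```

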